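# Latch, tug and turn over the welding positioner

### The arm

A 7-joint arm with a two-finger parallel gripper is mounted at the origin on a cart in front of the work surface, level with it; the furniture and walls round the work are solid. World frame = base frame: x ahead of the robot, y to its left, z up, the work surface at z = 0. Lengths are in m, angles in rad, forces in N, time in s.
With the tool pointing down it reaches from about 0.425 to 0.875 m from the base axis. Payload 4.7 kg.
Tool frame: the origin (TCP) lies midway between the tips of the shut fingers; the grasp point (between the pads) lies 19 mm behind it; x points along the fingers, z is the direction in which the jaws open and shut, and the axes are right-handed (so a half turn about x gives the same grasp; the last joint's range is limited). The gripper opens to 87 mm and grips with 3 to 60 N. Pads are 19 mm wide; open, the fingers measure 117 mm over their backs; the gripper's body (75 mm by 190 mm) begins 51 mm behind the grasp point.
Start: joints at [1.305, 0.321, -0.07, 1.45, 0.023, 1.371, -0.057], TCP at [0.179, -0.625, 0.223] pointing down, gripper open.
Joint ranges: [-2.86, 2.86], [-0.3, 2.09], [-1.38, 1.24], [0.06, 2.45], [-1.56, 4.7], [0.09, 2.05], [-2.69, 2.69]. Speed limits (rad/s): [2.57, 2.57, 3.14, 3.14, 3.14, 3.14, 3.14].

### API

Orientations are given as a rotation vector (axis times angle).
In Python, from bench import ctrl, vision, close_job gives the robot as it stands. The module is installed in compiled form; this text tells all that it offers.
- The arm moves only by the tool servo_tool, never from a script. Its argument "commands" is a list that holds one entry, the list of rows, each a list of 7 numbers: the turn, a rotation vector about the tool's x, y, z in degrees, then the shift along the tool's x, y, z in mm, then the finger opening in mm, from 0 to 87. In form: [[[wx, wy, wz, x, y, z, grip], ...]]. A call has 1 to 5 rows; each row is the pose to reach, as a shift and turn from the pose commanded when the call began, along the tool's axes at that moment; what a row does not reach only later rows make up. A row lasts 1/8 s, in which the tool goes at most 62.5 mm and 10.7 degrees, less where a joint would pass 70% of its speed; a pose out of reach is approached as far as the arm can. A call with a gripper value outside its range is refused whole. The fingers move at their own pace and stop on an object; "newtons" is the grip in N (left out, the last holds). Time passes only in rows, so rows that repeat a pose let the fingers close. It gives the time, the measured TCP pose, the force and the opening at its end, in the units of the state.
- ctrl.get_state(): the state, without advancing time (a new reading comes with each control period).
- vision.get_image(name): name is "scene" or "top"; returns the picture (480x640x3 uint8, red, green, blue); there is no depth.
- vision.camera_info(name): a dict with "fov_y" (degrees; the focal length in pixels is half the picture's height over the tangent of half this angle, whatever the lens; pixels are square), "cx", "cy" (the principal point, pixels), "pose" (4x4, takes a point from camera to world coordinates). Camera axes: x right, y down, z forward; pixel columns grow to the right and rows downward; lengths in m; the calibration is good to about 2 mm. A picture is of the moment at which its call begins. camera_info takes no time and is no camera call.
- close_job(): hands the job in, once; it reports no verdict.
The state is a dict: "time": time; "joint_positions": joint angles; "qd": joint speeds; "joint_torque": joint torques, N m; "position": TCP position; "tool_rot": TCP orientation; "ft_force": force on the tool from outside, world axes, zero at the start; "torque": the same for the moment, N m; "grip_width": opening from 0.0 (shut) to 1.0 (fully open).
Only numpy, scipy, OpenCV 4.12 (cv2) and the standard library are available. Lean on these libraries where they do the work, as an engineer would, in place of code of your own. Each camera call takes 0.05 s, during which the arm holds its last target. There are 200 camera calls.

### The job

The flange in the turnover positioner is to be welded from its other side. Push its carrier fully home by the pull bar until the spring latch catches, give the bar a firm, steady tug with the cradle still level to make sure that the latch holds, and only then turn the cradle upside down with its crank, all the way to the stop. Let go of everything, with the carrier still home and latched, and leave the other things on the bench as they are.

Things in the scene. Friction and masses are not known exactly. Their poses are not given: they have to be found in the camera images.
- positioner: Fixed positioner: base plate 150 (x) x 214 (y) x 10 mm, two grey posts (y = +70 to +84 and -92 to -106 mm, 165 mm high), carrying an aluminium cradle on a level axis (along y) 150 mm above the bench. Origin on the bench under the axis, midway across the cradle. x points away from the pull bar, which is at -x, nearest the robot; y along the axis towards the crank (robot's left); z up.
- cradle (a joint): Turn of the cradle, rad: 0 = level (start, a stop), 3.14 = upside down (other stop). As it grows, the pull bar goes down and round under the axis, the crank handle up, over the top and towards the robot. It stays where left; friction 0.45 N m, about 7 N at the crank. Level, it reaches 50 mm to -x and 58 mm to +x of the axis, +-62 mm in y, 20 mm above and 26 mm below the axis.
- carrier (a joint): How far the carrier (slide plate, 90 mm flange clamped on it) stands out of the cradle to -x, m: 0 = home at its stop, 0.040 = farthest. Starts 0.019 to 0.036 out, unlatched. Slides with about 1.5 N; over the last 18 mm the latch bolt adds a few N, then snaps out behind its pin: push to the stop. Latched, it has 2 mm of play, then pulls on the sprung latch. Unlatched, it slides out freely.
- latch (a joint): How far the spring bolt is pressed back, m: 0 = out (when it has caught, and also before the carrier's pin has reached it), about 0.004 = pressed back by the pin riding over it. The latch sits outside the cradle at -y, near the front, and is not to be touched.
- latch_slide (a joint): How far the sprung latch housing is drawn to -x by a tug on the latched carrier, m; 0 without a pull. Stiffness 1500 N/m, so 0.004 means 6 N on the latch; hard stop at 0.008 (12 N). A proper tug is 5 to 10 N, kept on for half a second: 6 to 8 mm of movement of the bar from home, after which it springs back.
- pull_bar (a point): Centre of the carrier's black pull bar: upright flat bar 10 mm thick (x), 76 mm wide (y), 24 mm high, level with the cradle's axis, 90 mm (plus joint carrier) from it; the gap behind it to the cradle's front is 35 mm plus joint carrier. Two 8 mm rods at y = +-30 mm, 5 mm below its centre, join it to the carrier; between them it can be pinched from above across its thickness.
- crank_grip_center (a point): Centre of the black crank handle: freely spinning round grip, 15 mm diameter, 48 mm long, lying along y, 125 mm in y from the positioner's origin, 62 mm from the axis: at the start on its far side (+x) at its height, then over the top in a half circle to the near side. Pinch it from above; the hand stays upright while the grip spins. The crank arm ends 26 mm inwards (-y).
- gas_cup_center (a point): Bystander, loose: small ceramic gas cup standing upright, 23 mm diameter, 42 mm high; the point is at its centre.
- big_nut_center (a point): Bystander, loose: hexagon steel nut lying flat, 36x41x19 mm; the point is at its centre.
- tape_measure_center (a point): Bystander, loose: tape measure standing on edge, 34x84x64 mm; the point is at its centre.

How it is judged:
On the way, in this order (a step that is already met when the one before it is completed fails the run):
1. the carrier is pushed home and the latch bolt has sprung out behind its pin, the cradle level (value of joint carrier below 0.0045 m and value of joint latch below 0.002 m and value of joint latch_slide below 0.0015 m and value of joint cradle below 0.15 rad), for 0.1 s.
2. the carrier is tugged against the latch with at least 4 N, the latch holding, the cradle level (value of joint latch_slide above 0.0027 m and value of joint carrier below 0.013 m and value of joint latch below 0.003 m and value of joint cradle below 0.15 rad), for 0.2 s.
3. the cradle is turned upside down to its stop (value of joint cradle above 3 rad), for 0.2 s.
At the end, for the whole second after the job is handed in: The cradle is upside down, within 0.14 rad of its stop (joint above 3.0), at rest; the carrier is still latched, less than 10 mm out (value of joint cradle above 3 rad and value of joint carrier below 0.01 m and value of joint latch below 0.003 m and velocity of joint cradle between -0.05 and 0.05 rad/s and velocity of joint carrier between -0.02 and 0.02 m/s); the robot touches nothing.
It fails at once if the cradle is turned more than 0.3 rad while the carrier is not held by the latch (more than 13 mm out) (value of joint cradle above 0.3 rad and value of joint carrier above 0.013 m).
It fails at once if the gas cup is moved by more than 30 mm (distance of gas_cup_center from where it was at the start of the episode above 0.03 m).
It fails at once if the big nut is moved by more than 30 mm (distance of big_nut_center from where it was at the start of the episode above 0.03 m).
It fails at once if the tape measure is moved by more than 30 mm (distance of tape_measure_center from where it was at the start of the episode above 0.03 m).
It also fails if it takes over 54 s, if anything falls off the work surface, if the arm or the gripper's body presses on something with over 40 N, if the wrist force passes 120 N, or if a joint passes its speed limit or range.

## Working session

There is one attempt and no reset: what is moved stays moved. The work goes in short steps, Python scripts to look and compute and a tool call to move; the robot and the scene stay as the last step left them, time stands still between calls to the robot, and variables do not carry over. Pictures are saved under pics/ and viewed, about 8 in all and at most 12, crops included, and the job is handed in when it is done.

Besides the shell and the picture viewer there is one more tool, called after "Request:" as a command line: name --argument value ..., lists and objects as JSON in quotes. servo_tool: Moves the arm, as the interface text tells. Its arguments: {"type":"object","properties":{"commands":{"type":"array"},"newtons":{"type":"number"}},"required":["commands"]}

```bash
mkdir -p pics
python3 - <<'E'
from bench import ctrl, vision
import cv2
for n in("scene","top"):
    im=vision.get_image(n); cv2.imwrite(f"pics/{n}0.png",im[:,:,::-1])
    print(n,vision.camera_info(n))
print(ctrl.get_state())
E
```

```text
scene {'fov_y': 50.90272166377599, 'cx': 318.9742211198621, 'cy': 243.5678650097513, 'pose': array([[ 0.43572493, -0.37301462,  0.81914827, -0.14911909],
       [-0.89991969, -0.16337356,  0.40429399, -0.34576799],
       [-0.0169804 , -0.91332862, -0.40686913,  0.48587358],
       [ 0.        ,  0.        ,  0.        ,  1.        ]])}
top {'fov_y': 56.22671255411445, 'cx': 323.2618702062505, 'cy': 253.21722077248023, 'pose': array([[ 0.01539788, -0.99289022,  0.1180335 ,  0.47164981],
       [-0.99983566, -0.01415978,  0.0113208 , -0.01673142],
       [-0.00956899, -0.11818842, -0.99294508,  0.98416962],
       [ 0.        ,  0.        ,  0.        ,  1.        ]])}
{'time': 0.1, 'joint_positions': array([ 1.3051257 ,  0.32175723, -0.07007308,  1.45154441,  0.02260992,
        1.37080564, -0.05692413]), 'qd': array([-4.13292921e-04, -9.31656542e-04, -9.56879770e-05, -3.04168881e-03,
        9.05846738e-04,  1.12635590e-03,  1.42249233e-04]), 'joint_torque': array([-2.20411243e-04, -4.92568803e+01, -4.05640975e-01, -3.13400459e+01,
       -6.41447003e-02,  3.93745839e-02,  3.11695646e-05]), 'position': array([ 0.17929426, -0.62426859,  0.22156969]), 'tool_rot': array([ 1.00168268,  1.33013392, -1.00009792]), 'ft_force': array([-0.18544118,  0.06830939, -0.4316731 ]), 'torque': array([ 0.00499845, -0.04521203, -0.02247476]), 'grip_width': 0.9951248152085006}
```

View pics/scene0.png

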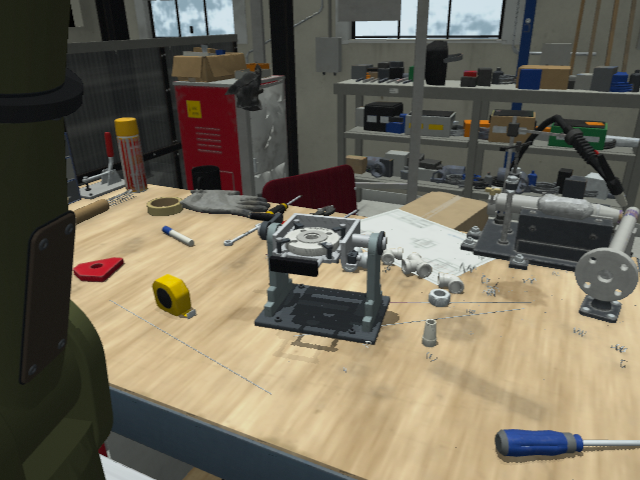

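View pics/top0.png

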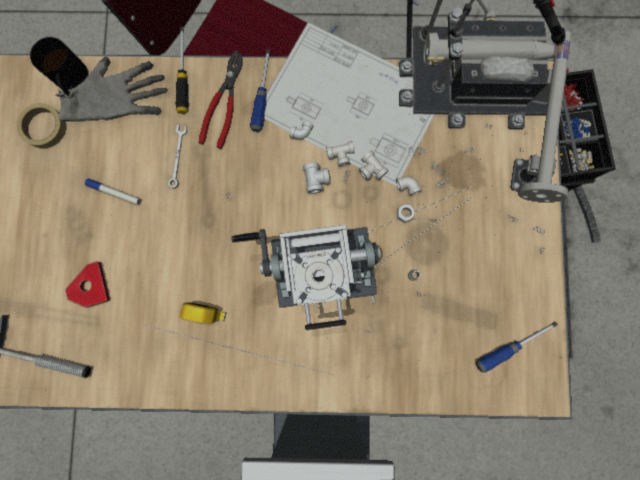

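The scene picture shows the positioner mid-bench with its bar towards the robot. In the top view the cradle is at about (320,265), the bar at (325,323), the crank handle at (245,238), the tape at (203,313), the cup at (413,274) and the nut at (405,213). I'll enlarge the positioner.

Run:
```python
import cv2
im=cv2.imread("pics/top0.png")[215:340,225:395]
cv2.imwrite("pics/c.png",cv2.resize(im,(782,575),interpolation=cv2.INTER_CUBIC))
```

```text
(no output)
```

View pics/c.png

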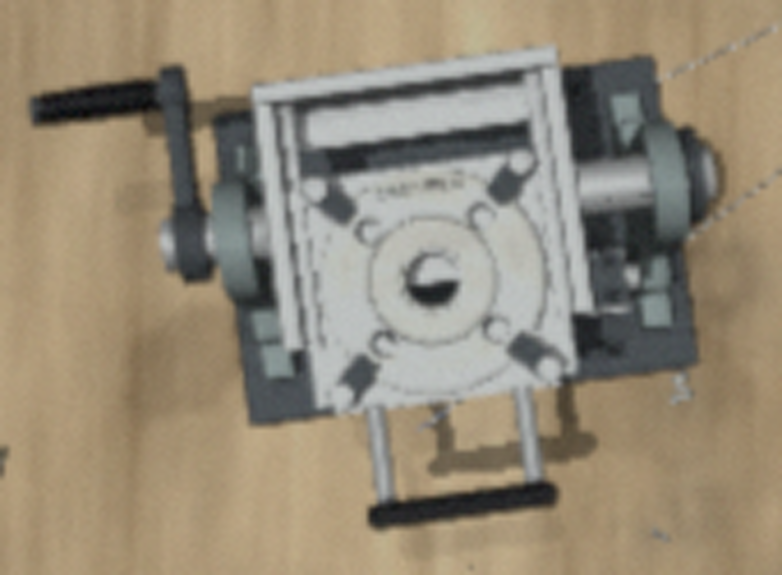

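The crop (×4.6, offset 225,215) shows the bar's top from (370,515) to (556,493), the handle from (35,108) to (160,93), and the base corners (250,425), (697,365), (653,58) and (215,115). The cradle's far corners are (255,88) and (555,48). I'll fit pose and carrier travel to these.

```bash
cat > h.py <<'E'
import numpy as np
from bench import ctrl, vision
from scipy.spatial.transform import Rotation as R
from scipy.optimize import least_squares
def proj(n,P):
    i=vision.camera_info(n); T=np.array(i["pose"]); f=240/np.tan(np.radians(i["fov_y"]/2))
    p=(np.atleast_2d(P)-T[:3,3])@T[:3,:3]
    return p[:,:2]/p[:,2:]*f+[i["cx"],i["cy"]]
def unproj(n,uv,z):
    i=vision.camera_info(n); T=np.array(i["pose"]); f=240/np.tan(np.radians(i["fov_y"]/2))
    d=T[:3,:3]@np.array([(uv[0]-i["cx"])/f,(uv[1]-i["cy"])/f,1]); return T[:3,3]+d*(z-T[2,3])/d[2]
def world(q,L): # L local points, q=(x,y,yaw)
    return R.from_rotvec([0,0,q[2]]).apply(L)+[q[0],q[1],0]
E
cat > fit.py <<'E'
from h import *
L=np.array([[0,38,.162*1e3],[0,-38,162],[62,149,150],[62,101,150],[-75,107,10],[-75,-107,10],[75,-107,10],[75,107,10],[58,62,170],[58,-62,170]])/1e3
px=np.array([[370,515],[556,493],[35,108],[160,93],[250,425],[697,365],[653,58],[215,115],[255,88],[555,48]])/4.6+[225,215]
def f(q):
    l=L.copy(); l[:2,0]=-.090-q[3]
    return (proj("top",world(q,l))-px).ravel()
r=least_squares(f,[.6,0,0,.03],loss="soft_l1"); print(r.x); print(f(r.x).reshape(-1,2).round(1).tolist())
q=r.x
print("bar",world(q,[-.09-q[3],0,.15]),"grip",world(q,[.062,.125,.15]))
for n,uv,z in(("cup",(413,274),.04),("nut",(405,213),.02),("tape",(203,313),.06)):print(n,unproj("top",uv,z))
s=ctrl.get_state(); print(R.from_rotvec(s["tool_rot"]).as_matrix().round(4),s["position"])
E
python3 fit.py
```

```text
[0.55599079 0.00205681 0.14372242 0.0275903 ]
[[-0.0, 0.3], [1.2, -0.4], [2.8, 0.2], [1.0, 0.2], [-4.7, 0.9], [-3.4, 1.2], [-3.5, -0.1], [-4.9, -0.0], [0.0, -1.0], [1.7, -1.0]]
bar [ 0.43961287 -0.01478543  0.15      ] grip [0.59944803 0.13464816 0.15      ]
cup [ 0.54260474 -0.19518034  0.04      ]
nut [ 0.67712516 -0.18263518  0.02      ]
tape [0.45491245 0.23780063 0.06      ]
[[-6.000e-04  9.611e-01  2.761e-01]
 [ 1.600e-03  2.761e-01 -9.611e-01]
 [-1.000e+00 -1.000e-04 -1.700e-03]] [ 0.17929426 -0.62426859  0.22156969]
```

The base is evidently centred on the posts (y = −11 mm), so I'll refit.

```bash
sed -i 's/\[-75,107,10\],\[-75,-107,10\],\[75,-107,10\],\[75,107,10\]/[-75,96,10],[-75,-118,10],[75,-118,10],[75,96,10]/' fit.py; python3 fit.py
```

```text
[0.55546432 0.00401088 0.14446101 0.02728141]
[[-1.1, 0.4], [0.2, -0.3], [1.8, 0.5], [-0.1, 0.5], [-0.5, 0.5], [0.8, 0.7], [0.6, -0.5], [-0.9, -0.4], [-1.1, -0.7], [0.7, -0.7]]
bar [ 0.43940456 -0.01287285  0.15      ] grip [0.59882362 0.13663429 0.15      ]
cup [ 0.54260474 -0.19518034  0.04      ]
nut [ 0.67712516 -0.18263518  0.02      ]
tape [0.45491245 0.23780063 0.06      ]
[[-6.000e-04  9.611e-01  2.761e-01]
 [ 1.600e-03  2.761e-01 -9.611e-01]
 [-1.000e+00 -1.000e-04 -1.700e-03]] [ 0.17929426 -0.62426859  0.22156969]
```

Request:
servo_tool --commands '[[[-10, 0, 0, -6, 48, -27, 87], [-20, 0, 0, -12, 96, -54, 60], [-30, 0, 0, -18, 144, -81, 30], [-40, 0, 0, -24, 192, -108, 30], [-50, 0, 0, -28, 240, -134, 30]]]' --newtons 20

```text
time: 0.72
position: [0.3741, -0.4281, 0.2506]
tool_rot: [0.323, 1.547, -0.324]
ft_force: [1.0, -0.4, 0.1]
grip_width: 0.631
```

```bash
cat >> h.py <<'E'
Q=[0.5555,0.0040,0.1445]
def rel(P,Qp=Q): # shift(mm) and turn(deg) in tool axes to world P, tool down with z along local x
    s=ctrl.get_state(); M=R.from_rotvec(s["tool_rot"])
    T=R.from_matrix(np.array([[0,0,-1],[0,1,0],[1,0,0]]).T)  # cols x,y,z
    T=R.from_rotvec([0,0,Qp[2]])*T
    return np.degrees((M.inv()*T).as_rotvec()).round(1), (M.inv().apply(np.array(P)-s["position"])*1e3).round(1)
def loc():
    s=ctrl.get_state(); return (R.from_rotvec([0,0,-Q[2]]).apply(s["position"]-[Q[0],Q[1],0])*1e3).round(1), s["ft_force"].round(1), s["grip_width"], s["time"]
E
python3 -c "
from h import *
print(loc(),ctrl.get_state()['joint_positions'].round(2)); print(rel([.5,-.3,.25])); print(rel(world(Q,np.array([-.117,0,.25]))))"
```

```text
(array([-241.7, -401.5,  250.6]), array([ 1. , -0.4,  0.1]), 0.6310361187110963, 0.725) [ 1.1   0.15 -0.33  1.61  0.05  1.39  0.35]
(array([-31.9,  -0. ,   0. ]), array([  0.5, 167.9,  63.9]))
(array([-31.9,  -0. ,   0. ]), array([   0.5,  406.8, -106.4]))
```

Request:
servo_tool --commands '[[[-8, 0, 0, 0, 52, 20, 30], [-16, 0, 0, 0, 105, 40, 30], [-24, 0, 0, 0, 158, 50, 30], [-32, 0, 0, 0, 205, 25, 30], [-32, 0, 0, 0, 250, -10, 30]]]'

```text
time: 1.35
position: [0.4658, -0.1949, 0.2498]
tool_rot: [-0.111, 1.568, 0.113]
ft_force: [0.7, 0.4, 1.1]
grip_width: 0.344
```

```bash
python3 -c "
from h import *
print(loc(),ctrl.get_state()['joint_positions'].round(2)); print(rel(world(Q,np.array([-.117,0,.25]))))"
```

```text
(array([-117.4, -183.9,  249.8]), array([0.7, 0.4, 1.1]), 0.3443464585552845, 1.35) [ 0.89  0.02 -0.55  1.74  0.01  1.38  0.48]
(array([-0.1, -0. , -0.1]), array([1.000e-01, 1.839e+02, 1.000e-01]))
```

Move above the bar, then look.

Request:
servo_tool --commands '[[[0, 0, 0, 0, 50, 0, 30], [0, 0, 0, 0, 100, 0, 30], [0, 0, 0, 0, 150, 0, 30], [0, 0, 0, 20, 184, 0, 30], [0, 0, 0, 60, 184, 0, 30]]]'

```text
time: 1.98
position: [0.4408, -0.0121, 0.1913]
tool_rot: [-0.116, 1.564, 0.112]
ft_force: [0.8, -0.5, -0.3]
grip_width: 0.346
```

```bash
python3 -c "
from h import *
import cv2
print(loc(),ctrl.get_state()['joint_positions'].round(2))
a=cv2.resize(vision.get_image('scene')[200:350,220:400,::-1],None,fx=3.5,fy=3.5,interpolation=2)
cv2.imwrite('pics/d.png',a)"
```

```text
(array([-115.8,    0.5,  191.3]), array([ 0.8, -0.5, -0.3]), 0.3459557093573995, 1.975) [ 0.76 -0.11 -0.73  1.96 -0.08  1.26  0.2 ]
```

View pics/d.png

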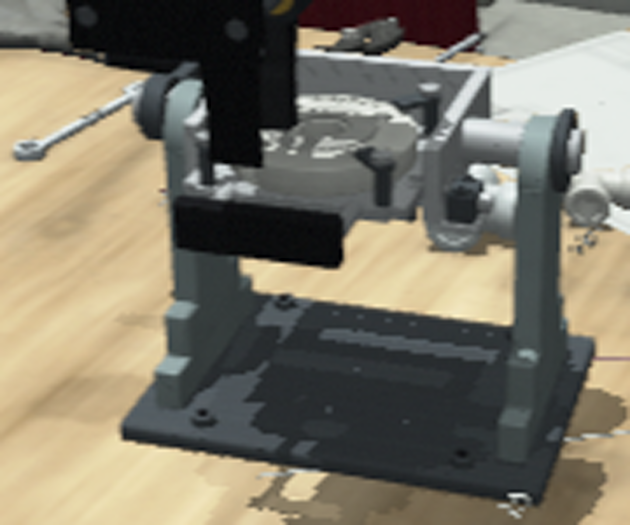

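The fingers are above the bar, the near one at (235,165) and the far one at (280,125). The bar's front face corners are (175,197), (343,215), (342,268) and (177,250). I'll cross-check the bar position with this view.

```bash
python3 -c "
from h import *
for x in (-.117,-.122,-.127): print(x,((proj('scene',world(Q,np.array([[x,.038,.162],[x,-.038,.162],[x,-.038,.138],[x,.038,.138]])))-[220,200])*3.5).round().tolist())
print(rel(world(Q,np.array([-.117,0,.136]))))"
```

```text
-0.117 [[175.0, 194.0], [343.0, 214.0], [344.0, 265.0], [178.0, 243.0]]
-0.122 [[170.0, 198.0], [340.0, 219.0], [341.0, 271.0], [174.0, 248.0]]
-0.127 [[166.0, 203.0], [336.0, 225.0], [337.0, 276.0], [169.0, 253.0]]
(array([-0.1, -0.3, -0.1]), array([49.3,  0.1,  3.4]))
```

Request:
servo_tool --commands '[[[0, 0, 0, 15, 0, 2, 30], [0, 0, 0, 30, 0, 2, 30], [0, 0, 0, 45, 0, 2, 30], [0, 0, 0, 53, 0, 2, 30], [0, 0, 0, 53, 0, 2, 30]]]'

```text
time: 2.65
position: [0.4415, -0.0147, 0.137]
tool_rot: [-0.11, 1.569, 0.11]
ft_force: [-0.7, 1.1, 1.1]
grip_width: 0.346
```

```bash
python3 -c "
from h import *
print(loc()); print(rel(world(Q,np.array([-.115,0,.136]))))"
```

```text
(array([-115.5,   -2.1,  137. ]), array([-0.7,  1.1,  1.1]), 0.34612710333786234, 2.65)
(array([-0.3, -0.1, -0. ]), array([1. , 2.1, 0.5]))
```

Close gently.

Request:
servo_tool --commands '[[[0, 0, 0, 0, 0, 0, 15], [0, 0, 0, 0, 0, 0, 5], [0, 0, 0, 0, 0, 0, 5], [0, 0, 0, 0, 0, 0, 5], [0, 0, 0, 0, 0, 0, 5]]]' --newtons 25

```text
time: 3.28
position: [0.4419, -0.0147, 0.1378]
tool_rot: [-0.111, 1.568, 0.11]
ft_force: [-0.9, -0.5, 2.2]
grip_width: 0.114
```

```bash
python3 -c "
from h import *
print(loc())"
```

```text
(array([-115.1,   -2.2,  137.8]), array([-0.9, -0.5,  2.2]), 0.11357953582038739, 3.275)
```

Request:
servo_tool --commands '[[[0, 0, 0, 0, 0, 5, 5], [0, 0, 0, 0, 0, 10, 5], [0, 0, 0, 0, 0, 15, 5], [0, 0, 0, 0, 0, 20, 5], [0, 0, 0, 0, 0, 20, 5]]]'

```text
time: 3.9
position: [0.4623, -0.0116, 0.1374]
tool_rot: [-0.11, 1.567, 0.111]
ft_force: [-0.9, 0.2, 1.9]
grip_width: 0.114
```

Request:
servo_tool --commands '[[[0, 0, 0, 0, 0, 2, 5], [0, 0, 0, 0, 0, 4, 5], [0, 0, 0, 0, 0, 6, 5], [0, 0, 0, 0, 0, 6, 5]]]'

```text
time: 4.4
position: [0.4683, -0.0108, 0.1375]
tool_rot: [-0.11, 1.566, 0.111]
ft_force: [1.3, 0.8, 0.3]
grip_width: 0.111
```

```bash
python3 -c "
from h import *
print(loc())"
```

```text
(array([-88.4,  -2.1, 137.5]), array([1.3, 0.8, 0.3]), 0.1110708948562309, 4.4)
```

Request:
servo_tool --commands '[[[0, 0, 0, 0, 0, 1, 5], [0, 0, 0, 0, 0, 2, 5], [0, 0, 0, 0, 0, 2, 5]]]'

```text
time: 4.78
position: [0.4697, -0.0106, 0.1375]
tool_rot: [-0.11, 1.568, 0.11]
ft_force: [-1.2, 2.3, 0.7]
grip_width: 0.113
```

Request:
servo_tool --commands '[[[0, 0, 0, 0, 0, 1, 5], [0, 0, 0, 0, 0, 2, 5], [0, 0, 0, 0, 0, 2, 5]]]'

```text
time: 5.15
position: [0.47, -0.0105, 0.1375]
tool_rot: [-0.11, 1.572, 0.11]
ft_force: [-6.3, 1.9, 6.2]
grip_width: 0.114
```

Request:
servo_tool --commands '[[[0, 0, 0, 0, 0, 1, 5], [0, 0, 0, 0, 0, 2, 5], [0, 0, 0, 0, 0, 2, 5]]]'

```text
time: 5.52
position: [0.47, -0.0105, 0.1371]
tool_rot: [-0.11, 1.576, 0.11]
ft_force: [-11.9, 1.0, 9.5]
grip_width: 0.116
```

```bash
python3 -c "
from h import *
print(loc())"
```

```text
(array([-86.7,  -2.1, 137.1]), array([-11.9,   1. ,   9.5]), 0.11611881224440393, 5.525)
```

Firmly at the stop. Ease off first to neutral.

Request:
servo_tool --commands '[[[0, 0, 0, 0, 0, -2, 5], [0, 0, 0, 0, 0, -4, 5], [0, 0, 0, 0, 0, -4, 5], [0, 0, 0, 0, 0, -4, 5]]]'

```text
time: 6.02
position: [0.4698, -0.0106, 0.1373]
tool_rot: [-0.11, 1.568, 0.11]
ft_force: [0.8, 2.7, -2.8]
grip_width: 0.112
```

Request:
servo_tool --commands '[[[0, 0, 0, 0, 0, -1, 5], [0, 0, 0, 0, 0, -2, 5], [0, 0, 0, 0, 0, -3, 5], [0, 0, 0, 0, 0, -4, 5], [0, 0, 0, 0, 0, -4, 5]]]'

```text
time: 6.65
position: [0.466, -0.0112, 0.1377]
tool_rot: [-0.11, 1.567, 0.11]
ft_force: [3.4, 4.3, -4.5]
grip_width: 0.111
```

```bash
python3 -c "
from h import *
print(loc())"
```

```text
(array([-90.8,  -2.1, 137.7]), array([ 3.4,  4.3, -4.5]), 0.11064968977349997, 6.65)
```

Request:
servo_tool --commands '[[[0, 0, 0, 0, 0, -1, 5], [0, 0, 0, 0, 0, -2, 5], [0, 0, 0, 0, 0, -3, 5], [0, 0, 0, 0, 0, -3, 5]]]'

```text
time: 7.15
position: [0.4638, -0.0115, 0.1378]
tool_rot: [-0.11, 1.565, 0.11]
ft_force: [6.5, 4.6, -5.5]
grip_width: 0.112
```

Request:
servo_tool --commands '[[[0, 0, 0, 0, 0, 0, 5], [0, 0, 0, 0, 0, 0, 5], [0, 0, 0, 0, 0, 0, 5]]]'

```text
time: 7.52
position: [0.4639, -0.0115, 0.1378]
tool_rot: [-0.11, 1.565, 0.11]
ft_force: [6.5, 3.8, -6.2]
grip_width: 0.115
```

```bash
python3 -c "
from h import *
print(loc())"
```

```text
(array([-92.9,  -2.1, 137.8]), array([ 6.5,  3.8, -6.2]), 0.11495903871261645, 7.525)
```

Request:
servo_tool --commands '[[[0, 0, 0, 0, 0, -1, 5], [0, 0, 0, 0, 0, -1, 5], [0, 0, 0, 0, 0, -1, 5], [0, 0, 0, 0, 0, -1, 5], [0, 0, 0, 0, 0, -1, 5]]]'

```text
time: 8.15
position: [0.4632, -0.0116, 0.1379]
tool_rot: [-0.11, 1.564, 0.11]
ft_force: [6.5, 3.3, -5.9]
grip_width: 0.108
```

Request:
servo_tool --commands '[[[0, 0, 0, 0, 0, 3, 5], [0, 0, 0, 0, 0, 6, 5], [0, 0, 0, 0, 0, 8, 5], [0, 0, 0, 0, 0, 8, 5]]]'

```text
time: 8.65
position: [0.4695, -0.0106, 0.1378]
tool_rot: [-0.11, 1.569, 0.11]
ft_force: [-1.7, 3.8, 4.2]
grip_width: 0.112
```

Request:
servo_tool --commands '[[[0, 0, 0, 0, 0, 0, 15], [0, 0, 0, 0, 0, 0, 25], [0, 0, 0, 0, 0, 0, 28], [0, 0, 0, 0, 0, 0, 28]]]'

```text
time: 9.15
position: [0.4695, -0.0112, 0.1374]
tool_rot: [-0.11, 1.568, 0.109]
ft_force: [0.5, -0.5, 0.7]
grip_width: 0.314
```

```bash
python3 -c "
from h import *
print(loc())"
```

```text
(array([-87.3,  -2.7, 137.4]), array([ 0.5, -0.5,  0.7]), 0.314246764149301, 9.15)
```

Request:
servo_tool --commands '[[[0, 0, 0, -30, 0, 0, 28], [0, 0, 0, -80, 0, 0, 40], [0, 0, 0, -120, 10, 10, 45], [0, 0, 0, -120, 40, 45, 45], [0, 0, 0, -120, 75, 80, 45]]]'

```text
time: 9.78
position: [0.5397, 0.0742, 0.2585]
tool_rot: [-0.109, 1.566, 0.106]
ft_force: [-0.4, -0.3, 0.5]
grip_width: 0.507
```

Request:
servo_tool --commands '[[[0, 0, 0, 0, 26, 35, 45], [0, 0, 0, 0, 52, 71, 45], [0, 0, 0, 30, 52, 71, 45], [0, 0, 0, 55, 52, 71, 45], [0, 0, 0, 55, 52, 71, 45]]]'

```text
time: 10.4
position: [0.6001, 0.1353, 0.2003]
tool_rot: [-0.111, 1.572, 0.11]
ft_force: [-0.0, 0.6, 0.4]
grip_width: 0.517
```

```bash
python3 -c "
from h import *
import cv2
print(loc(),rel(world(Q,np.array([.064,.125,.131]))))
a=cv2.resize(vision.get_image('scene')[170:350,220:400,::-1],None,fx=3.3,fy=3.3,interpolation=2)
cv2.imwrite('pics/e.png',a)
print((proj('scene',world(Q,np.array([[.064,.125,.15],[.064,.149,.15]])))-[220,170])*3.3)"
```

```text
(array([ 63.1, 123.5, 200.3]), array([-0. ,  0.6,  0.4]), 0.5168988470914897, 10.4) (array([-0.2, -0.3,  0. ]), array([69.2,  1.5,  1.2]))
[[147.39089623 151.59908118]
 [108.70977714 147.72215592]]
```

View pics/e.png

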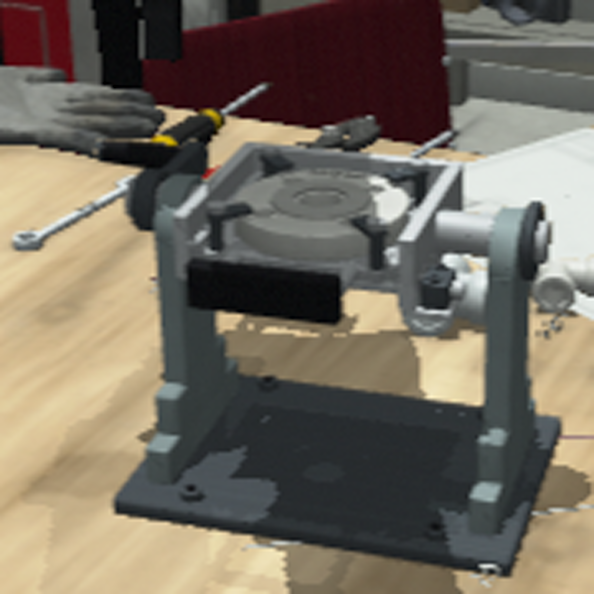

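The carrier is home: the bar is close to the cradle. The handle is at about (100–165,152), as predicted (centre 147,152), with the fingers above it. Descend and pinch.

Request:
servo_tool --commands '[[[0, 0, 0, 25, 1, 1, 45], [0, 0, 0, 50, 1, 1, 45], [0, 0, 0, 68, 1, 1, 45], [0, 0, 0, 68, 1, 1, 45]]]'

```text
time: 10.95
position: [0.6018, 0.1368, 0.1341]
tool_rot: [-0.11, 1.569, 0.11]
ft_force: [-0.4, -0.9, 1.0]
grip_width: 0.516
```

Request:
servo_tool --commands '[[[0, 0, 0, 0, 0, 0, 25], [0, 0, 0, 0, 0, 0, 10], [0, 0, 0, 0, 0, 0, 10], [0, 0, 0, 0, 0, 0, 10], [0, 0, 0, 0, 0, 0, 10]]]' --newtons 25

```text
time: 11.58
position: [0.6014, 0.1371, 0.1346]
tool_rot: [-0.111, 1.57, 0.11]
ft_force: [-4.4, -0.4, 2.9]
grip_width: 0.158
```

```bash
python3 -c "
from h import *
print(loc())"
```

```text
(array([ 64.6, 125.1, 134.6]), array([-4.4, -0.4,  2.9]), 0.15849229421678057, 11.575)
```

Request:
servo_tool --commands '[[[0, 0, 0, -6.5, 0, -0.3, 10], [0, 0, 0, -13, 0, -1.4, 10], [0, 0, 0, -19.2, 0, -3, 10], [0, 0, 0, -25.2, 0, -5.4, 10], [0, 0, 0, -31, 0, -8.3, 10]]]'

```text
time: 12.2
position: [0.5933, 0.1359, 0.1655]
tool_rot: [-0.11, 1.569, 0.11]
ft_force: [-0.8, 0.6, -9.7]
grip_width: 0.166
```

```bash
python3 -c "
from h import *
print(loc())"
```

```text
(array([ 56.4, 125.1, 165.5]), array([-0.8,  0.6, -9.7]), 0.16646913125428617, 12.2)
```

Request:
servo_tool --commands '[[[0, 0, 0, -5.4, 0, -3.5, 10], [0, 0, 0, -10.5, 0, -7.6, 10], [0, 0, 0, -15.1, 0, -12.2, 10], [0, 0, 0, -19.2, 0, -17.2, 10], [0, 0, 0, -22.7, 0, -22.7, 10]]]'

```text
time: 12.82
position: [0.5714, 0.1326, 0.1883]
tool_rot: [-0.11, 1.568, 0.11]
ft_force: [2.0, 0.0, -13.8]
grip_width: 0.16
```

```bash
python3 -c "
from h import *
print(loc())"
```

```text
(array([ 34.2, 125. , 188.3]), array([  2. ,   0. , -13.8]), 0.16029935697196904, 12.825)
```

Request:
servo_tool --commands '[[[0, 0, 0, -2, 0, -5.8, 10], [0, 0, 0, -3.3, 0, -11.8, 10], [0, 0, 0, -4, 0, -18.1, 10], [0, 0, 0, -5, 0, -24.5, 10], [0, 0, 0, -5.3, 0, -31, 10]]]'

```text
time: 13.45
position: [0.5446, 0.1285, 0.1966]
tool_rot: [-0.109, 1.558, 0.109]
ft_force: [7.9, -0.8, -4.7]
grip_width: 0.166
```

```bash
python3 -c "
from h import *
print(loc())"
```

```text
(array([  7.2, 124.8, 196.6]), array([ 7.9, -0.8, -4.7]), 0.1656339198539485, 13.45)
```

Request:
servo_tool --commands '[[[0, 0, 0, 0.3, 0, -6.5, 10], [0, 0, 0, 1.4, 0, -13, 10], [0, 0, 0, 3, 0, -19.2, 10], [0, 0, 0, 5.4, 0, -25.2, 10], [0, 0, 0, 8.3, 0, -31, 10]]]'

```text
time: 14.08
position: [0.516, 0.1241, 0.1913]
tool_rot: [-0.11, 1.553, 0.108]
ft_force: [5.3, -3.1, 10.6]
grip_width: 0.161
```

```bash
python3 -c "
from h import *
print(loc())"
```

```text
(array([-21.8, 124.6, 191.3]), array([ 5.3, -3.1, 10.6]), 0.16077018611155544, 14.075)
```

Request:
servo_tool --commands '[[[0, 0, 0, 3.5, 0, -5.4, 10], [0, 0, 0, 7.6, 0, -10.5, 10], [0, 0, 0, 12.2, 0, -15.1, 10], [0, 0, 0, 17.2, 0, -19.2, 10], [0, 0, 0, 22.7, 0, -22.7, 10]]]'

```text
time: 14.7
position: [0.4884, 0.1199, 0.1674]
tool_rot: [-0.114, 1.566, 0.105]
ft_force: [-7.6, -6.0, 15.6]
grip_width: 0.164
```

```bash
python3 -c "
from h import *
print(loc())"
```

```text
(array([-49.7, 124.4, 167.4]), array([-7.6, -6. , 15.6]), 0.16375363035993087, 14.7)
```

Request:
servo_tool --commands '[[[0, 0, 0, 5.8, 0, -4, 10], [0, 0, 0, 11.8, 0, -7, 10], [0, 0, 0, 18.1, 0, -9, 10], [0, 0, 0, 24.5, 0, -10, 10], [0, 0, 0, 31, 0, -10.3, 10]]]'

```text
time: 15.32
position: [0.4788, 0.1185, 0.1348]
tool_rot: [-0.113, 1.565, 0.106]
ft_force: [-2.5, -5.1, 8.3]
grip_width: 0.164
```

```bash
python3 -c "
from h import *
print(loc())"
```

```text
(array([-59.4, 124.3, 134.8]), array([-2.5, -5.1,  8.3]), 0.16441295708134152, 15.325)
```

Near the stop. Press a little farther down to seat it.

Request:
servo_tool --commands '[[[0, 0, 0, 2, 0, 0, 10], [0, 0, 0, 4, 0, 0, 10], [0, 0, 0, 5, 0, 0, 10], [0, 0, 0, 5, 0, 0, 10]]]'

```text
time: 15.82
position: [0.479, 0.1186, 0.1321]
tool_rot: [-0.114, 1.565, 0.105]
ft_force: [-10.2, -6.3, 24.9]
grip_width: 0.163
```

```bash
python3 -c "
from h import *
print(loc())"
```

```text
(array([-59.2, 124.4, 132.1]), array([-10.2,  -6.3,  24.9]), 0.1631867357102897, 15.825)
```

At the stop (25 N). Unload, open, retreat upward.

Request:
servo_tool --commands '[[[0, 0, 0, -3, 0, -1, 10], [0, 0, 0, -5, 0, -2, 10], [0, 0, 0, -5, 0, -2, 25], [0, 0, 0, -5, 0, -2, 45], [0, 0, 0, -5, 0, -2, 45]]]'

```text
time: 16.45
position: [0.4754, 0.12, 0.132]
tool_rot: [-0.11, 1.568, 0.111]
ft_force: [-0.5, 0.3, 0.8]
grip_width: 0.411
```

Request:
servo_tool --commands '[[[0, 0, 0, 0, 0, 0, 45], [0, 0, 0, -20, 0, 0, 45], [0, 0, 0, -60, 0, 0, 45], [0, 0, 0, -110, 0, 0, 45], [0, 0, 0, -130, 0, 0, 45]]]'

```text
time: 17.08
position: [0.4765, 0.12, 0.2644]
tool_rot: [-0.11, 1.564, 0.11]
ft_force: [0.4, -1.1, -0.4]
grip_width: 0.518
```

```bash
python3 -c "
from h import *
import cv2
print(loc())
a=cv2.resize(vision.get_image('scene')[170:350,220:460,::-1],None,fx=3.3,fy=3.3,interpolation=2)
cv2.imwrite('pics/f.png',a)
a=cv2.resize(vision.get_image('top')[190:350,180:440,::-1],None,fx=3,fy=3,interpolation=2)
cv2.imwrite('pics/g.png',a)
print((proj('scene',world([.5575,.004,.1445],np.array([[-.062,.125,.15],[-.062,.149,.15]])))-[220,170])*3.3)"
```

```text
(array([-61.5, 126.2, 264.4]), array([ 0.4, -1.1, -0.4]), 0.5184023134569128, 17.075)
[[ 50.62949345 236.6014854 ]
 [  7.78775985 231.5487677 ]]
```

View pics/f.png

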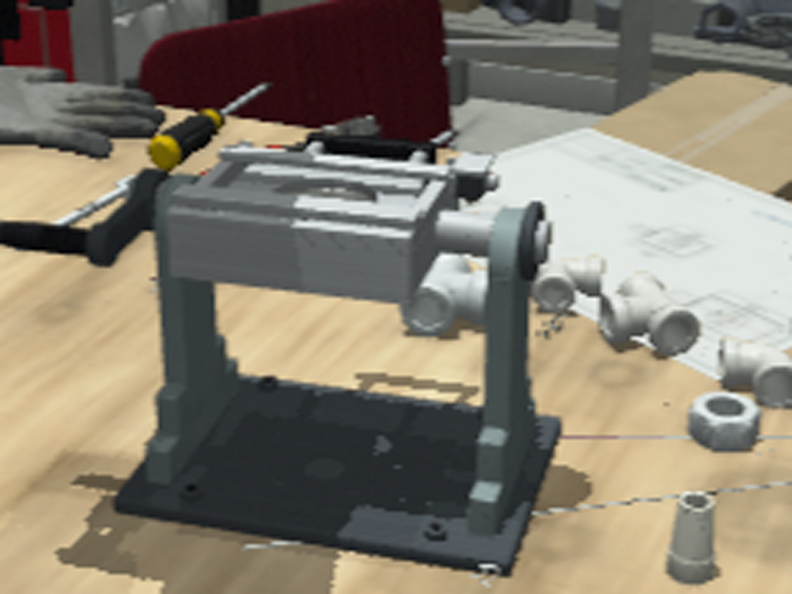

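View pics/g.png

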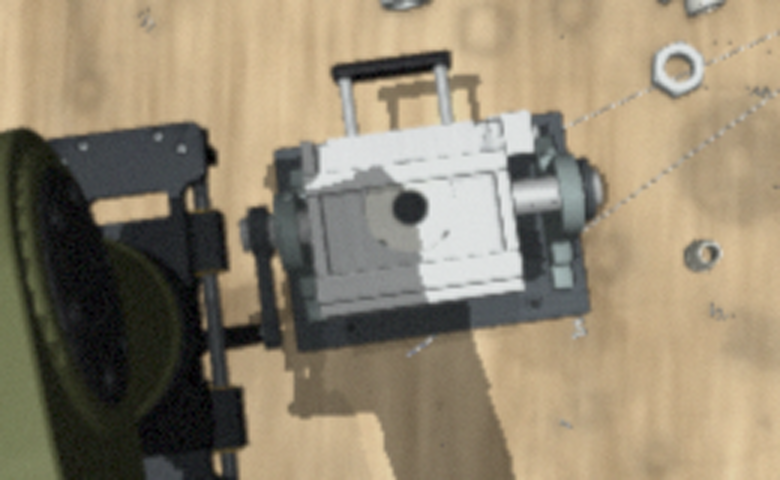

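The scene view shows the cradle inverted with the handle at (50,238), predicted (51,237), so it is at the stop. Nut and cup are undisturbed. The top view shows the bar at (392,66) on the far side, and nothing is in contact. I'll check the carrier travel numerically.

```bash
python3 -c "
from h import *
p=unproj('top',(180+392/3,190+66/3),.162); print('bar local mm',R.from_rotvec([0,0,-Q[2]]).apply(p-[Q[0],Q[1],0])*1e3, loc())"
```

```text
bar local mm [9.18813097e+01 8.06814993e-02 1.62000000e+02] (array([-61.2, 126.1, 263.8]), array([-0.5,  0.7,  1.2]), 0.5161366401733777, 17.175)
```

```bash
python3 -c "
from bench import close_job
print(close_job())"
```

```text
the job is handed in; nothing more can be done
None
```

The job is handed in at about 17 s of the 54 s allowed; no verdict was reported.

- **Push home:** I pinched the pull bar and pushed the carrier about 28 mm to its stop, which showed as roughly 12 N of reaction.
- **Tug:** With the cradle level I tugged the bar at about 6.5 N. It moved 6 to 7 mm, was held for over half a second, and sprang back to home.
- **Turnover:** I released the bar, took the crank handle from above, and turned the cradle over to its stop, pressing about 25 N at the end. Then I unloaded, opened the fingers and rose about 130 mm clear.

**Last checks:**
- The handle appears within a pixel or two of where it should be at the stop.
- The bar is 92 mm from the fitted axis (90 mm is fully home), so the carrier is home and latched within measuring error.
- The wrist force is about zero.
- The nut and the cup look undisturbed. The tape measure was outside the last pictures, so I did not check it again, but the arm stayed well above it.
- **Disagreement:** The bar's home position felt by touch was about 3 mm off the camera fit in x. That is close to the 2 mm calibration error and made no difference to the grasps.

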